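# Click the projector's pattern wheel round to open

## Task

The pattern projector on the bench goes out on hire with a clear beam. With a fingertip, flick its pattern wheel round by the tabs on its edge, click by click, until the large plain round hole stands behind the lens and the wheel rests in that click; do not run past it. Do not shift, tip or lift the projector, push gently, and leave everything else on the bench where it is.

Things in the scene. Friction and masses are not known exactly. Their poses are not given: they have to be found in the camera images.
- projector: Pattern projector: black lamp house 225 x 150 x 130 mm on a low steel floor yoke (skids 230 mm over all), loose on the bench, about 4.5 kg: much over 10 N shoves or tips it. Origin: on the bench, middle of the yoke. x points along the beam (away from the robot at yaw 0), y to its left seen from behind, z up. Lamp house from x = -170 to +65 mm, its top parts up to 181 mm above the bench.
- lens (a point): Centre of the lens barrel's front end, 168 mm ahead of the projector's origin, 105 mm above the bench. The black barrel, 57 mm in diameter, reaches back from here to 13 mm before the wheel and covers the wheel's lowest cut-out. Over the wheel and beside its upper half is free air.
- detent_top (a point): Top of the small steel detent block (14 x 22 mm) just behind the wheel's upper half, 73 mm ahead of the projector's origin, 224 mm above the bench: 29 mm lower than the tip of the upright tab. Fixed to the projector.
- wheel_centre (a point): Centre of the pattern wheel on its level axis, 85 mm ahead of the projector's origin, 157 mm above the bench; fixed, axes as the projector's. The wheel: aluminium disc, 76 mm radius, square to the projector's x; eight different cut-outs 45 degrees apart; a tab on the edge outside each, 8 mm wide, 10 mm thick, tip 96 mm from the centre. At rest one tab stands straight up, the next 45 degrees aside.
- wheel (a joint): Turn of the wheel about the projector's x, rad, endless both ways. 0 (or 6.283): open hole at the bottom, behind the lens. Positive: its top goes to the projector's right (-y). Clicks every 0.785. A tab needs about 3 N to leave a click, ever less up to half-way (0.39), then the wheel springs on into the next click by itself; before that it springs back. Starts at rest 2 to 6 clicks up from 0.
- open_hole (a point): Centre of the open hole: the large plain round cut-out, 34 mm in diameter, 52 mm from the wheel's centre; turns with the wheel. The other seven cut-outs are a five-pointed star, a square, a narrow slot, a small round hole of 13 mm, a plus, a triangle and a four-leafed shape.
- bead_tab (a point): Middle of the round bead (16 mm across, 10 mm thick) on the end of the tab straight across the wheel from the open hole, 90 mm from the wheel's centre; turns with the wheel. The other seven tabs are plain. This tab stands straight up when the open hole is behind the lens.
- hook_clamp: Aluminium hook clamp with a steel bolt and wing screw, about 120 x 130 x 30 mm, lying beside the projector; leave alone. Origin: under the middle of its jaw.
- tape_roll: Black roll of tape, 116 mm in diameter, 48 mm high, lying flat beside the projector; leave alone. Origin: centre of its underside.
- pattern_holder: Steel pattern holder, a plate 110 x 85 x 4 mm with a 50 mm hole and a 12 mm high turned-up edge, beside the projector; leave alone. Origin: centre of its underside.
- radio: Black two-way radio lying on its back, 195 x 58 x 34 mm with its aerial; leave alone. Origin: under the middle of its case.
- screwdriver: Black-handled screwdriver, 200 mm long; leave alone. Origin: under its middle.
- mug: White mug, 82 mm across, 95 mm high; leave alone. Origin: centre of its underside.
- spray_can: Grey spray can, 52 mm across, 160 mm high; leave alone. Origin: centre of its underside.

How it is judged:
At the end, for the whole second after the job is handed in: Through the last second the wheel stays in the click in which the open hole is behind the lens (within 0.12 rad of 0 or of 6.283); the projector stands upright (within 0.03 rad) within 20 mm of where it was, and all the bystanders are within 20 mm of where they were ((value of joint wheel between -0.12 and 0.12 rad or value of joint wheel between 6.163 and 6.403 rad) and distance of each of projector, hook_clamp, tape_roll, pattern_holder, radio, screwdriver, mug, spray_can from where it was at the start of the episode below 0.02 m and angle between projector's own z axis and vertical below 0.03 rad); the robot touches nothing.
It fails at once if The wheel runs past the open hole into the click beyond (joint below -0.6 or above 6.88 rad) (value of joint wheel below -0.6 rad or value of joint wheel above 6.88 rad).
It fails at once if The projector is shifted by more than 20 mm, lifted by more than 6 mm or tipped by more than 0.06 rad (distance of projector from where it was at the start of the episode above 0.02 m or height (world z) of projector above 0.006 m or angle between projector's own z axis and vertical above 0.06 rad).
It fails at once if The fingers push on the projector or its wheel with more than 25 N (contact force between the fingers and projector above 25 N).
It fails at once if A bystander is moved by more than 20 mm (distance of any of hook_clamp, tape_roll, pattern_holder, radio, screwdriver, mug, spray_can from where it was at the start of the episode above 0.02 m).
It also fails if it takes over 54 s, if anything falls off the work surface, if the arm or the gripper's body presses on something with over 40 N, if the wrist force passes 120 N, or if a joint passes its speed limit or range.

## Robot

A 6-joint arm with a two-finger parallel gripper is mounted at the origin on the work surface. World frame = base frame: x ahead of the robot, y to its left, z up, the work surface at z = 0. Lengths are in m, angles in rad, forces in N, time in s.
With the tool pointing down it reaches from about 0.375 to 0.9 m from the base axis. Payload 3.1 kg.
Tool frame: the origin (TCP) lies between the finger pads; the fingertips stand 8 mm ahead of it and the grasp point (between the pads) lies 11 mm behind it; z points along the fingers, y is the line along which they close (so a half turn about z gives the same grasp; the last joint's range is limited). The gripper opens to 87 mm and grips with 3 to 60 N. Pads are 19 mm wide; open, the fingers measure 117 mm over their backs; the gripper's body (75 mm by 190 mm) begins 51 mm behind the grasp point.
Start: joints at [0.931, 0.527, 1.433, -0, 1.181, -0.178], TCP at [0.278, 0.56, 0.209] pointing down, gripper open.
Joint ranges: [-3.08, 3.08], [-0.75, 2.2], [0.22, 2.44], [-1.43, 4.57], [0, 2.65], [-2.85, 2.85]. Speed limits (rad/s): [2.79, 2.79, 3.14, 3.14, 3.14, 3.14].

## Interface

Orientations are given as a unit quaternion [x, y, z, w].
In Python, from rig import robot, vision, job gives the robot as it stands.
- The arm moves only by the shell command python3 -m handwheel 'ROWS' [OPENING] [FORCE]. ROWS is JSON, a list of rows, each a list of 4 numbers: the shift along the tool's x, y, z as a fraction of full scale, then the turn about the tool's z as a fraction of full scale. A call has 1 to 20 rows; each row is the pose to reach, as a shift and turn from the pose commanded when the call began, along the tool's axes at that moment, turning the shorter way round; what a row does not reach only later rows make up. Full scale, the value 1, is 300 mm for a shift and 2 pi rad for a turn. A row lasts 1/12 s, in which the tool goes at most 41.7 mm and 7.16 degrees, less where a joint would pass 70% of its speed; a pose out of reach is approached as far as the arm can. A call with a number of a shift or a turn outside -1 to 1 is refused whole. A call with a gripper value outside its range is refused whole. OPENING is the opening in per cent of the stroke, from 0 (shut) to 100 (fully open), set as the call begins (- or left out, the last holds). The fingers move at their own pace and stop on an object; FORCE is the grip in N (left out, the last holds). Time passes only in rows, so rows that repeat a pose let the fingers close. It gives the time, the measured TCP pose, the force, the opening and the grip force at its end, in the units of the state.
- robot.get_obs(): the state, without advancing time (a new reading comes with each control period).
- vision.camera(name): name is "scene" or "top" or "wrist"; returns a dict with "frame" (480x640x3 uint8, red, green, blue), "K" (3x3 intrinsics, pixels), "cam_to_world" (4x4, takes a point from camera to world coordinates); the wrist camera has in their place "hand_eye" (4x4, takes a point from camera to tool coordinates, whose origin is the TCP and whose axes are the flange's). Camera axes: x right, y down, z forward; pixel columns grow to the right and rows downward; lengths in m; the calibration is good to about 2 mm. A picture is of the moment at which its call begins: read the wrist's pose just before it. There is no depth.
- job.hand_in(): hands the job in; it is judged then, once.
Trained networks look in the newest picture that a camera, given by its name, has taken for a name from the list of things; names that differ only in an ending like _2 or _b are one class to them, and where a whole thing is asked for, a point or a joint stands for the part that bears it (a point fixed in the world has none). Each returns a list of dicts, best first, with "conf" (0 to 1); they miss things now and then, are a little off and sometimes report something else, mostly with a low value. They report only what shows in the picture. A call takes as long as a camera call.
- vision.look_for(camera, label): "point" ([row, column] in pixels, amid what is visible of it).
- vision.outline_of(camera, label): "mask" (480x640 bool, what is visible of it) and "point" ([row, column] in pixels, amid what is visible of it).
The state is a dict: "time": time; "q": joint angles; "joint_velocities": joint speeds; "joint_torque": joint torques, N m; "position": TCP position; "tool_rot": TCP orientation; "ft_force": force on the tool from outside, world axes, zero at the start; "moment": the same for the moment, N m; "grip_width": finger opening in m; "grip_force": force on a finger pad.
Only numpy, scipy, OpenCV 4.12 (cv2) and the standard library are available. Lean on these libraries where they do the work, as an engineer would, in place of code of your own. Each camera call takes 0.05 s, during which the arm holds its last target. There are 200 camera calls.

## Working session

There is one attempt and no reset: what is moved stays moved. The work goes in short steps, Python scripts to look and compute and a shell command to move; the robot and the scene stay as the last step left them, time stands still between calls to the robot, and variables do not carry over. Pictures are saved under pics/ and viewed, at most 10 in all, crops included, and the job is handed in when it is done.

```bash
mkdir -p pics; ls
cat > h.py <<'E'
from rig import robot, vision, job
import numpy as np, cv2
from scipy.spatial.transform import Rotation as R
def ray(c,p):
    K=c["K"];T=np.array(c["cam_to_world"]);d=T[:3,:3]@np.linalg.solve(K,[p[1],p[0],1.]);return T[:3,3],d
def atz(c,p,z):
    o,d=ray(c,p);return o+d*(z-o[2])/d[2]
def proj(c,X):
    T=np.linalg.inv(c["cam_to_world"]);q=np.array(c["K"])@(T[:3,:3]@X+T[:3,3]);return q[:2]/q[2]
def tri(ca,pa,cb,pb):
    o1,d1=ray(ca,pa);o2,d2=ray(cb,pb);s=np.linalg.lstsq(np.c_[d1,-d2],o2-o1,rcond=None)[0]
    a=o1+s[0]*d1;b=o2+s[1]*d2;return (a+b)/2,np.linalg.norm(a-b)
E
python3 - <<'E'
from h import *
o=robot.get_obs();print({k:np.round(v,3) for k,v in o.items()})
C={n:vision.camera(n) for n in("scene","top")}
for n,c in C.items():
    cv2.imwrite(f"pics/{n}.png",c["frame"][...,::-1]);print(n,np.round(c["cam_to_world"],3).tolist(),np.round(c["K"],0).tolist())
    for l in "projector lens detent_top wheel_centre open_hole bead_tab hook_clamp tape_roll pattern_holder radio screwdriver mug spray_can".split():
        r=vision.look_for(n,l);print(n,l,[(np.round(x["point"]).tolist(),round(x["conf"],2)) for x in r[:2]])
E
```

```text
pics
{'time': np.float64(0.0), 'q': array([ 0.931,  0.528,  1.434, -0.   ,  1.181, -0.178]), 'joint_velocities': array([-0.002,  0.   , -0.   , -0.   ,  0.001,  0.001]), 'joint_torque': array([ -0.   , -44.005, -17.659,   0.063,   0.058,  -0.   ]), 'position': array([0.277, 0.559, 0.208]), 'tool_rot': array([ 0.228,  0.974, -0.001, -0.   ]), 'ft_force': array([0.857, 0.287, 0.108]), 'moment': array([ 0.073, -0.001, -0.049]), 'grip_force': np.float64(0.0), 'grip_width': np.float64(0.087)}
scene [[0.302, 0.596, -0.744, 1.671], [0.953, -0.172, 0.249, -0.354], [0.021, -0.784, -0.62, 1.108], [0.0, 0.0, 0.0, 1.0]] [[574.0, 0.0, 304.0], [0.0, 574.0, 247.0], [0.0, 0.0, 1.0]]
scene projector [([266.0, 282.0], 0.69)]
scene lens [([268.0, 285.0], 0.68)]
scene detent_top []
scene wheel_centre [([268.0, 283.0], 0.92), ([285.0, 119.0], 0.41)]
scene open_hole [([265.0, 286.0], 0.76)]
scene bead_tab [([263.0, 288.0], 0.64)]
scene hook_clamp [([303.0, 221.0], 0.89), ([267.0, 289.0], 0.41)]
scene tape_roll [([303.0, 365.0], 0.97), ([228.0, 425.0], 0.57)]
scene pattern_holder [([265.0, 351.0], 0.97), (
[... 236 characters left out ...]
458], [-1.0, 0.024, 0.003, 0.002], [-0.004, -0.045, -0.999, 1.636], [0.0, 0.0, 0.0, 1.0]] [[588.0, 0.0, 324.0], [0.0, 588.0, 246.0], [0.0, 0.0, 1.0]]
top projector [([260.0, 334.0], 0.64)]
top lens [([258.0, 333.0], 0.64)]
top detent_top [([260.0, 334.0], 0.75)]
top wheel_centre [([261.0, 333.0], 0.76)]
top open_hole [([212.0, 344.0], 0.72)]
top bead_tab [([216.0, 341.0], 0.9), ([242.0, 152.0], 0.5)]
top hook_clamp [([248.0, 410.0], 0.77)]
top tape_roll [([207.0, 278.0], 0.82)]
top pattern_holder [([275.0, 256.0], 0.58)]
top radio [([289.0, 494.0], 0.64), ([242.0, 153.0], 0.55)]
top screwdriver [([241.0, 152.0], 0.64)]
top mug [([295.0, 157.0], 0.78), ([212.0, 341.0], 0.57)]
top spray_can []
```

Run:
```python
import cv2
a=cv2.imread("pics/scene.png");b=cv2.imread("pics/top.png")
cv2.imwrite("pics/s2.png",cv2.resize(a[170:350,170:410],None,fx=3.3,fy=3.3,interpolation=2))
cv2.imwrite("pics/t2.png",cv2.resize(b[150:350,200:440],None,fx=3,fy=3,interpolation=2))
```

```text
(no output)
```

View pics/s2.png

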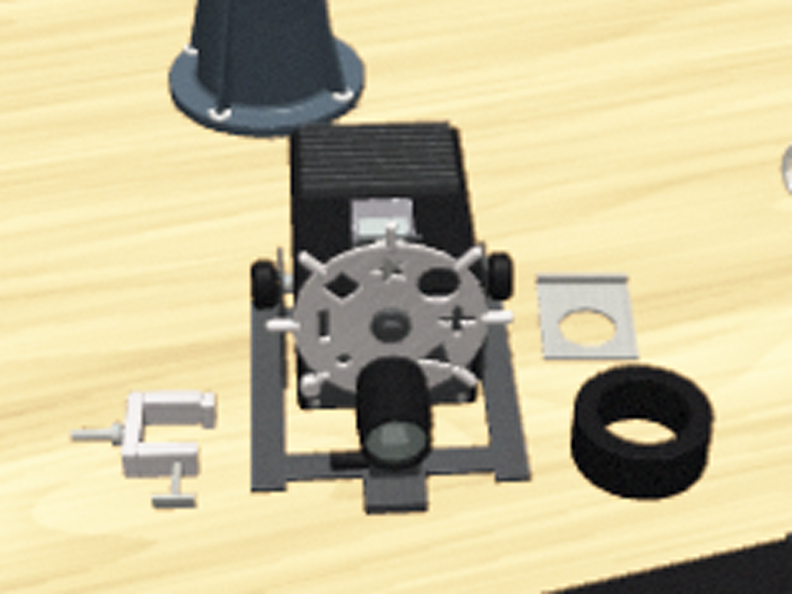

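View pics/t2.png

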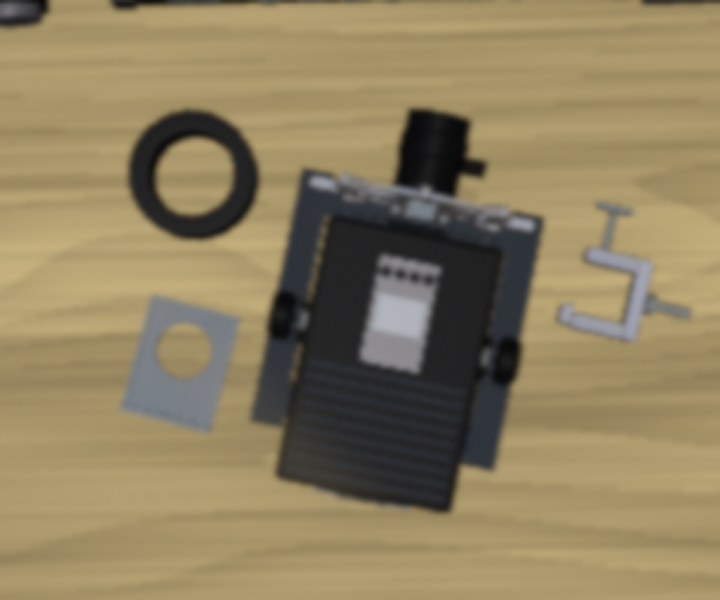

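View pics/scene.png

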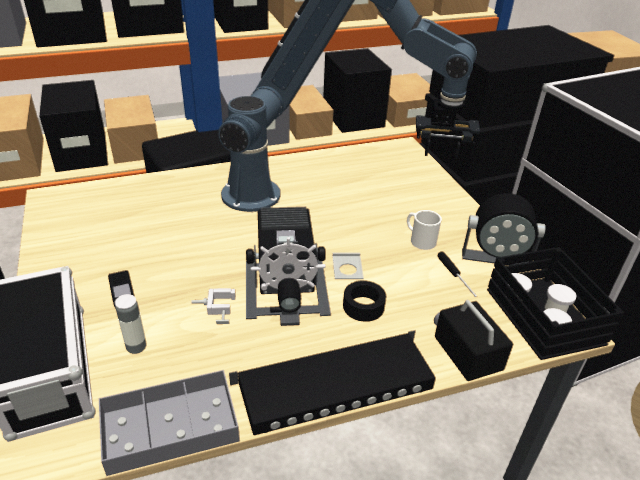

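The scene picture shows the open hole up and to the right of the hub (crop 437,282), with the bead diagonally opposite (crop 310,385). So the wheel is at +3 clicks, and I need three clicks with the top going to the projector's left (+y). The top picture shows yaw at about -0.2 and free air over the wheel.

Run:
```python
from h import *
from scipy.optimize import least_squares
C={n:vision.camera(n) for n in("scene","top")}
s=lambda a,b:(170+a/3.3,170+b/3.3); t=lambda a,b:(200+a/3,150+b/3)
obs=[("scene",s(390,232),(85,0,253)),("scene",s(268,325),(85,-95,157)),("scene",s(512,316),(85,95,157)),("scene",s(310,385),(85,-64,93)),
("top",t(425,188),(85,0,253)),("top",t(320,182),(85,92,157)),("top",t(524,224),(85,-92,157)),("top",t(437,112),(168,0,125)),("top",t(365,495),(-170,0,130))]
def W(p,X):
    c,s_=np.cos(p[2]),np.sin(p[2]);X=np.array(X)/1e3;return np.array([p[0]+c*X[0]-s_*X[1],p[1]+s_*X[0]+c*X[1],X[2]])
f=lambda p:np.ravel([proj(C[n],W(p,X))-px for n,px,X in obs])
r=least_squares(f,[.5,-.03,-.2],loss="soft_l1");p=r.x;print(p,np.round(f(p).reshape(-1,2),1).tolist())
o=robot.get_obs();Rt=R.from_quat(o["tool_rot"]).as_matrix();print(np.round(Rt,3).tolist(),o["position"])
np.save("p.npy",p)
tip=W(p,(85,0,253));print("tabtip",tip)
# start: closing along projector y; 45 mm to -y of tab, TCP 330
for z in (330,):
    d=W(p,(85,-40,z))-o["position"];print("rows/0.3",np.round(Rt.T@d/.3,4))
ya=np.arctan2(Rt[1,1],Rt[0,1]);print("tool y az",ya,"want",p[2]+np.pi/2,"turn about tool z (down) frac",-(((p[2]+np.pi/2-ya)+np.pi/2)%np.pi-np.pi/2)/2/np.pi)
```

```text
[ 0.51355603 -0.01819529 -0.21203654] [[-0.1, -3.4], [-0.5, -0.0], [-0.3, -0.7], [-0.4, -0.1], [-0.6, 0.2], [-2.3, -0.8], [1.4, -1.2], [0.2, -1.0], [-0.4, 0.7]]
[[-0.896, 0.445, -0.0], [0.445, 0.896, 0.0], [0.0, 0.0, -1.0]] [0.27787042 0.55981518 0.20855258]
tabtip [ 0.5966524  -0.03608365  0.253     ]
rows/0.3 [-1.8678 -1.4359 -0.4049]
tool y az 1.1099953632851842 want 1.3587597850095627 turn about tool z (down) frac -0.039592087382831716
```

```bash
python3 -m handwheel '[[0,0,-0.13,0],[0,0,-0.26,0],[0,0,-0.4,-0.02],[-0.09,-0.07,-0.4,-0.04],[-0.93,-0.72,-0.4,-0.04],[-0.93,-0.72,-0.4,-0.04],[-0.93,-0.72,-0.4,-0.04],[-0.93,-0.72,-0.4,-0.04],[-0.93,-0.72,-0.4,-0.04],[-0.93,-0.72,-0.4,-0.04],[-0.93,-0.72,-0.4,-0.04],[-0.93,-0.72,-0.4,-0.04],[-0.93,-0.72,-0.4,-0.04]]' 0 10
cat > to.py <<'E'
from h import *
import sys
p=np.load("p.npy")
def W(X):
    c,s_=np.cos(p[2]),np.sin(p[2]);X=np.array(X)/1e3;return np.array([p[0]+c*X[0]-s_*X[1],p[1]+s_*X[0]+c*X[1],X[2]])
def loc(P):
    c,s_=np.cos(p[2]),np.sin(p[2]);d=P-np.r_[p[:2],0];return 1e3*np.array([c*d[0]+s_*d[1],-s_*d[0]+c*d[1],d[2]])
if __name__=="__main__":
    o=robot.get_obs();Rt=R.from_quat(o["tool_rot"]).as_matrix()
    X=[float(a) for a in sys.argv[1:4]]
    print("t",o["time"],"loc",np.round(loc(o["position"]),1),"F",np.round(o["ft_force"],2),"rows",np.round(Rt.T@(W(X)-o["position"])/.3,4),"yaw err",p[2]+np.pi/2-np.arctan2(Rt[1,1],Rt[0,1]))
E
python3 to.py 85 -40 330
```

```text
time: 2.58
position: [0.4341, 0.238, 0.3287]
tool_rot: [0.108, 0.994, -0.001, 0.001]
ft_force: [0.8, 0.5, -0.6]
grip_width: 0.0079
grip_force: 0.0
t 2.5833 loc [-131.6  233.8  328.7] F [ 0.8   0.45 -0.61] rows [-0.725  -0.9101 -0.0011] yaw err 0.003411780346015858
```

```bash
python3 -m handwheel '[[-0.08,-0.1,0,0],[-0.725,-0.91,0,0],[-0.725,-0.91,0,0],[-0.725,-0.91,0,0],[-0.725,-0.91,0,0],[-0.725,-0.91,0,0],[-0.725,-0.91,0,0],[-0.725,-0.91,0,0],[-0.725,-0.91,0,0],[-0.725,-0.91,0,0],[-0.725,-0.91,0,0],[-0.725,-0.91,0,0]]' 0 10
python3 to.py 85 -40 246
python3 - <<'E'
from h import *
for n in("wrist","scene"):
    c=vision.camera(n);f=c["frame"]
    cv2.imwrite(f"pics/{n}_a.png",f[...,::-1] if n=="wrist" else cv2.resize(f[170:350,170:410],None,fx=3.3,fy=3.3,interpolation=2)[...,::-1])
E
```

```text
time: 3.58
position: [0.5871, -0.0686, 0.3283]
tool_rot: [0.104, 0.995, 0.001, -0.001]
ft_force: [0.1, -0.0, 0.6]
grip_width: 0.0004
grip_force: 0.0
t 3.5833 loc [ 82.5 -33.8 328.3] F [ 0.06 -0.03  0.57] rows [-0.0086 -0.021   0.2742] yaw err -0.0032953614198398817
```

View pics/wrist_a.png

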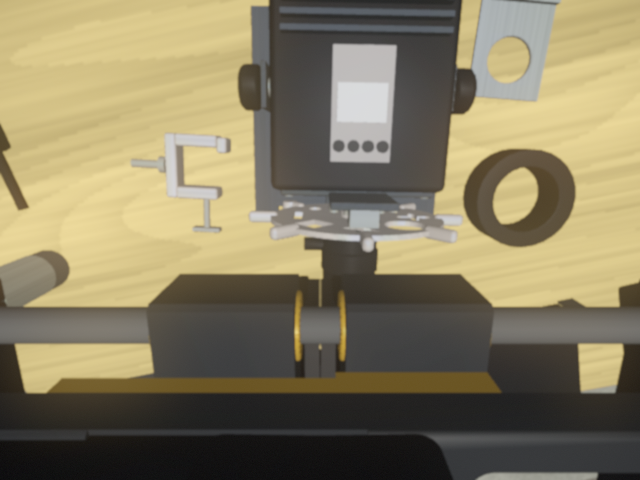

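View pics/scene_a.png

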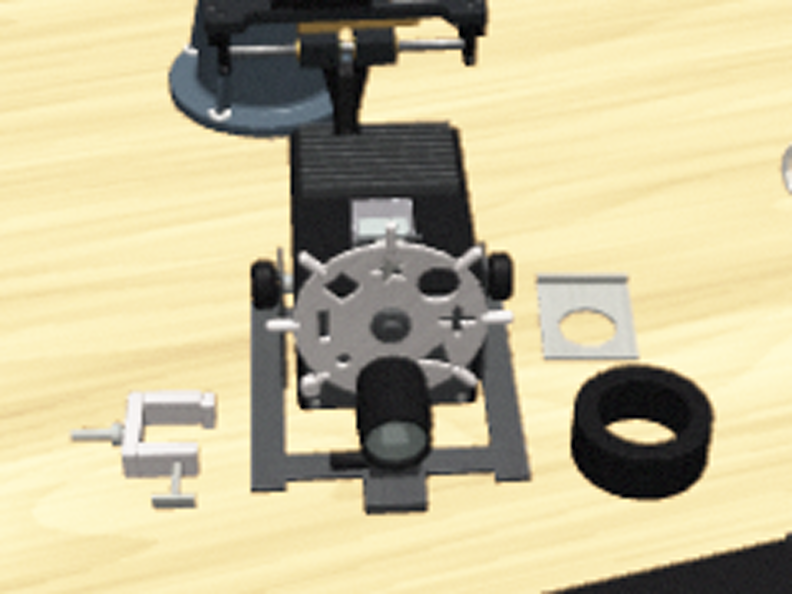

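The wrist picture shows the upright tab tip at (col 367, row 243) and the closed fingers left of it. The scene crop shows the wheel unchanged. I'll check the tab position with the wrist view.

```bash
python3 - <<'E'
from to import *
o=robot.get_obs();c=vision.camera("wrist");T=np.eye(4);T[:3,:3]=R.from_quat(o["tool_rot"]).as_matrix();T[:3,3]=o["position"]
c["cam_to_world"]=T@np.array(c["hand_eye"])
print(loc(atz(c,(243,367),.253)), loc(atz(c,(216,365),.224)), loc(o["position"]))
E
python3 to.py 85 -40 246
```

```text
[ 80.35713859  -1.46857138 253.        ] [6.76071908e+01 1.51142994e-02 2.24000000e+02] [ 82.35769919 -33.3413563  328.66493735]
t 3.7333 loc [ 82.5 -33.4 328.8] F [-0.93 -0.04 -0.2 ] rows [-0.0084 -0.0222  0.276 ] yaw err -0.004640837611601167
```

```bash
python3 -c "
from h import *
print(robot.get_obs()['q'])"
python3 -m handwheel '[[0,0,0,0.02],[0,0,0,0.25],[0,0,0,0.25],[0,0,0,0.25],[0,0,0,0.25],[0,0,0,0.25],[0,0,0,0.25],[0,0,0,0.25],[0,0,0,0.25],[0,0,0,0.25],[0,0,0,0.25],[0,0,0,0.25],[0,0,0,0.25],[0,0,0,0.25],[0,0,0,0.25]]'
python3 to.py 85 -30 246;  python3 -c "
from h import *
o=robot.get_obs();print(o['q'],R.from_quat(o['tool_rot']).as_matrix().round(3))"
```

```text
[-3.04720625e-01  3.68550590e-01  1.36059519e+00  3.75763018e-04
  1.41267678e+00 -1.66818050e+00]
time: 4.98
position: [0.5874, -0.069, 0.3289]
tool_rot: [0.776, 0.631, 0.0, 0.0]
ft_force: [0.0, 0.5, 0.2]
grip_width: 0.0001
grip_force: 0.0
t 4.9833 loc [ 82.9 -34.1 328.9] F [0.05 0.47 0.18] rows [0.0135 0.007  0.2762] yaw err 1.5648366123856279
[-3.05651415e-01  3.68877441e-01  1.35994005e+00  4.68410573e-05
  1.41251251e+00 -9.95819670e-02] [[ 0.205  0.979  0.   ]
 [ 0.979 -0.205 -0.   ]
 [ 0.     0.    -1.   ]]
```

```bash
python3 -m handwheel '[[0,0.007,0.1,0],[0,0.007,0.2,0],[0,0.007,0.24,0],[0,0.007,0.26,0],[0,0.007,0.276,0],[0,0.007,0.276,0],[0,0.007,0.276,0],[0,0.007,0.276,0]]'
python3 to.py 85 30 246
```

```text
time: 5.65
position: [0.5906, -0.0706, 0.2471]
tool_rot: [0.777, 0.629, 0.001, 0.001]
ft_force: [0.8, 0.4, -0.1]
grip_width: 0.0005
grip_force: 0.0
t 5.65 loc [ 86.4 -35.  247.1] F [ 0.85  0.42 -0.11] rows [ 0.2167 -0.004   0.0036] yaw err 1.5678081129803974
```

```bash
python3 -m handwheel '[[0.02,0,0,0],[0.04,0,0,0],[0.055,0,0,0],[0.065,0,0,0],[0.075,0,0,0],[0.085,0,0,0],[0.095,0,0,0],[0.105,0,0,0],[0.115,0,0,0],[0.125,0,0,0],[0.135,0,0,0],[0.145,0,0,0],[0.15,0,0,0]]'
python3 to.py 85 23 246
python3 - <<'E'
from h import *
f=vision.camera("scene")["frame"]
cv2.imwrite("pics/b.png",cv2.resize(f[190:320,210:370],None,fx=4,fy=4,interpolation=2)[...,::-1])
E
```

```text
time: 6.73
position: [0.5992, -0.026, 0.2457]
tool_rot: [0.777, 0.629, 0.0, -0.0]
ft_force: [0.6, 0.1, 0.2]
grip_width: 0.0002
grip_force: 0.0
t 6.7333 loc [ 85.3  10.4 245.7] F [0.55 0.13 0.21] rows [ 0.0419 -0.001  -0.0009] yaw err 1.5680062573781377
```

View pics/b.png

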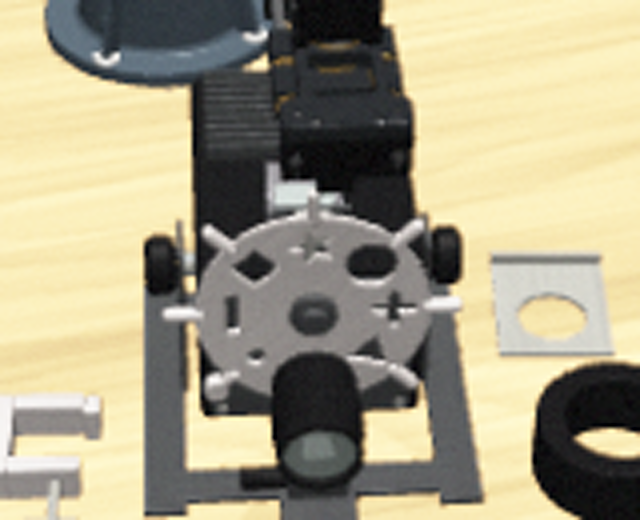

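Run:
```python
from to import *
c=vision.camera("scene");f=c["frame"]
P=robot.get_obs()["position"]
for X in [(85,10.4,238),(85,10.4,300),(85,0,253),(85,0,224),(73,0,224)]: print(X,(proj(c,W(X))-[240,200])*[8,8])
a=cv2.resize(f[200:270,240:320],None,fx=8,fy=8,interpolation=2)[...,::-1]
cv2.imwrite("pics/c.png",cv2.convertScaleAbs(a,alpha=1.6,beta=30))
w=vision.camera("wrist")["frame"];cv2.imwrite("pics/d.png",cv2.convertScaleAbs(w[...,::-1],alpha=1.5,beta=20))
```

```text
(85, 10.4, 238) [418.43780568 332.76115937]
(85, 10.4, 300) [420.05840264 169.88849684]
(85, 0, 253) [385.02889063 295.56282516]
(85, 0, 224) [384.71639072 369.74666149]
(73, 0, 224) [381.92162547 346.03644448]
```

View pics/c.png

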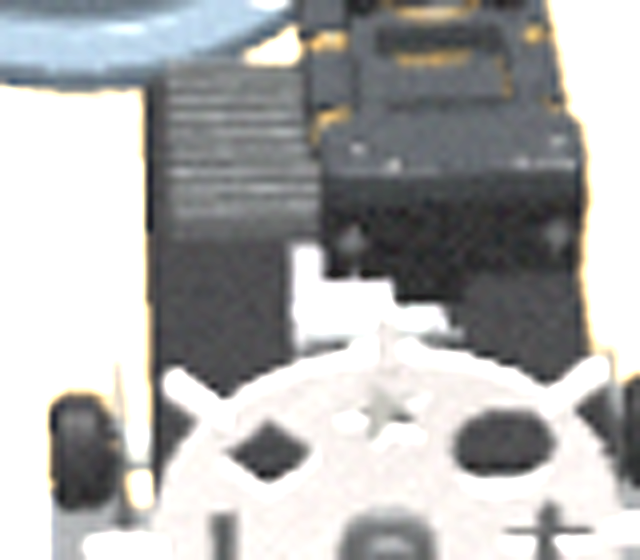

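View pics/d.png

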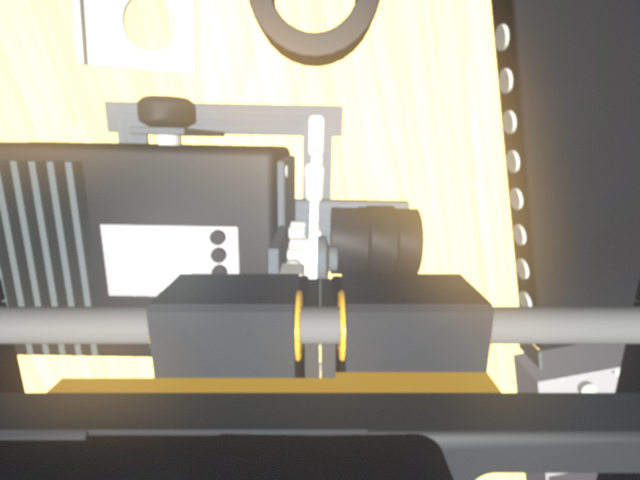

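```bash
python3 - <<'E'
from to import *
c=vision.camera("scene")
print(proj(c,W((82.5,-33.8,320.5))),"seen 273.9 210.3")
a=cv2.imread("pics/scene.png").astype(int)[...,::-1];d=np.abs(c["frame"].astype(int)-a).sum(2)
print("cols 282..304, rows 228..250")
for r in range(228,250): print(r,d[r,282:304])
E
python3 to.py 85 10 246
```

```text
[273.97891257 214.34823811] seen 273.9 210.3
cols 282..304, rows 228..250
228 [ 86  75  56 102 111  80  87  95  92 119  87  97 114  79  83  82  84  81
  95  90  82  78]
229 [ 6 28 11 34 58 66 60 64 80 68 62 72 84 70 93 73 60 55 59 61 58 58]
230 [266 218 193 250 301 305 369 538 512 400 386 363 245  48  40  47  36  57
  72  60  76  63]
231 [387 303 367 408 421 438 442 501 450 454 443 486 487  34  48  41  53  42
  66  42  53  64]
232 [434 396 434 462 445 446 465 457 455 446 457 468 445  55  69  40  48  34
  57  52  66  23]
233 [427 379 442 468 444 439 448 447 458 458 458 471 412  39  66  61  43  39
  54  33  64  50]
234 [411 347 376 450 443 426 396 467 443 441 453 454 408  36  44  54  50  33
  29  27   2  32]
235 [ 54  39  53  48  51  51  99 431 501 497 493 468 382  63  65  37   9   4
   7   2  12   6]
236 [  4  10  14  11  12   8  73 480 580 583 579 510 383 146  47  55  30  13
  13   8  11  21]
237 [  3   8   3  15   1   1  49 557 629 603 594 540 399 174  36  34   7   2
   4  13   3   5]
238 [  7  12   3  10  11   3  20 205 231 214 217 186  55  13   4  11   4   9
   5   2   6   7]
239 
[... 199 characters left out ...]
 4  4 11  3]
242 [ 9  5 10  3  3  6  5  4  0  8  6  8  2 10  5  5  8 13 11 17 10  4]
243 [11 13 16  4  9 20 14  7  2  5 11  4  7 17  0  5  6 15  3  7  7  5]
244 [ 4  9  2 11 12  2  7 12 19 15  8 19 10 10 11  6  3  5  7  3  1  6]
245 [ 8  7 23  5 13  3  9  5  9  1  5  6  1 15 11  6 10  8 11  8  9  4]
246 [ 7 11  7 20  2 11 13  5 12  3 11 16 14  4  3 10 11  4  6  2 15 13]
247 [10  6  9  7  8  3  6  8  5  3  9  9 17 11  3 16  7  1 13  8  5 11]
248 [ 8 11  5  4  6 15 12  4  5 10 16  5 12  7  1  2  7 19  4  5  1 10]
249 [ 1  2  5  7 12  7 15  2  7 16  2  3  6 13  1 11  7  7 14 14  6 18]
t 6.9333 loc [ 85.4   9.9 245.7] F [ 0.45 -0.34 -0.04] rows [ 0.0002 -0.0013 -0.0009] yaw err 1.568131213979694
```

The click did not happen. The fingertip shows about 11 mm higher in the scene picture than I assumed (last row 238, expected 241.6), so it passed over the tab. I'll go back and retry lower.

```bash
python3 -m handwheel '[[0,0,-0.02,0],[-0.05,0,-0.02,0],[-0.1,0,-0.02,0],[-0.14,0,-0.02,0],[-0.15,0,-0.02,0],[-0.15,0,0,0],[-0.15,0,0.02,0],[-0.15,0,0.03,0],[-0.15,0,0.033,0],[-0.15,0,0.033,0]]'
python3 to.py 85 -10 237
```

```text
time: 7.77
position: [0.5894, -0.0697, 0.2351]
tool_rot: [0.777, 0.63, -0.0, -0.001]
ft_force: [0.3, 0.1, 0.8]
grip_width: 0.0006
grip_force: 0.0
t 7.7667 loc [ 85.  -34.4 235.1] F [0.3  0.11 0.78] rows [ 0.0814  0.0002 -0.0064] yaw err 1.5675435122802552
```

```bash
python3 -m handwheel '[[0.02,0,0,0],[0.04,0,0,0],[0.05,0,0,0],[0.06,0,0,0],[0.07,0,0,0],[0.08,0,0,0],[0.085,0,0,0]]'
python3 to.py 85 23 237
```

```text
time: 8.35
position: [0.5952, -0.0455, 0.2361]
tool_rot: [0.777, 0.629, -0.0, 0.0]
ft_force: [-0.2, -0.6, 1.7]
grip_width: 0.0004
grip_force: 0.9
t 8.35 loc [ 85.6  -9.5 236.1] F [-0.15 -0.61  1.74] rows [ 0.1083 -0.0017 -0.0031] yaw err 1.5679849721898333
```

```bash
cat > wh.py <<'E'
from to import *
ref=cv2.imread("pics/scene.png")[...,::-1]
c=vision.camera("scene")
th=np.arange(0,2*np.pi,np.pi/720);rs=np.arange(35,74,2)
M=np.array([[proj(c,W((88,-r*np.sin(t),157+r*np.cos(t)))) for t in th] for r in rs]).astype(np.float32)  # t: positive wheel angle
S=lambda f:cv2.remap(f,M,None,cv2.INTER_LINEAR).mean(2)
A=S(ref);B=S(c["frame"])
# mask out barrel (bottom +-38deg)
m=np.ones(len(th));m[np.abs(th-np.pi)<.7]=0
best=[]
for k in range(-720,720):
    s=np.roll(A,k,1);mm=m*np.roll(m,k);w=mm>0;best.append(np.corrcoef(s[:,w].ravel(),B[:,w].ravel())[0,1])
best=np.array(best);i=best.argmax();print("turn",(i-720)*np.pi/720,"wheel",3*np.pi/4+(i-720)*np.pi/720,"corr",best[i])
E
python3 wh.py
```

```text
turn -0.06981317007977318 wheel 2.2863813201125716 corr 0.9744878329623122
```

```bash
python3 -m handwheel '[[0.015,0,0,0],[0.03,0,0,0],[0.045,0,0,0],[0.055,0,0,0],[0.065,0,0,0],[0.075,0,0,0],[0.08,0,0,0]]'
python3 to.py 85 23 237; python3 wh.py
```

```text
time: 8.98
position: [0.6002, -0.0211, 0.2359]
tool_rot: [0.777, 0.629, 0.0, -0.0]
ft_force: [0.8, 0.1, 0.9]
grip_width: 0.0007
grip_force: 0.3
t 8.9833 loc [ 85.3  15.3 235.9] F [0.83 0.13 0.88] rows [ 0.0255 -0.0009 -0.0036] yaw err 1.5678791776605978
turn -0.30543261909900765 wheel 2.050761871093337 corr 0.9043539726700023
```

```bash
python3 -m handwheel '[[0.01,0,0,0],[0.02,0,0,0],[0.03,0,0,0],[0.035,0,0,0],[0.035,0,0,0],[0.035,0,0,0]]'
python3 to.py 85 23 237; python3 wh.py
```

```text
time: 9.53
position: [0.6023, -0.0116, 0.2359]
tool_rot: [0.777, 0.629, 0.0, 0.0]
ft_force: [-0.1, 0.2, 0.5]
grip_width: 0.0003
grip_force: 0.6
t 9.5333 loc [ 85.3  25.1 235.9] F [-0.09  0.15  0.54] rows [-0.0071 -0.0012 -0.0036] yaw err 1.568049691549333
turn -0.29670597283903605 wheel 2.0594885173533086 corr 0.9033004433099706
```

Run:
```python
from h import *
f=vision.camera("scene")["frame"]
cv2.imwrite("pics/e.png",cv2.convertScaleAbs(cv2.resize(f[205:305,230:350],None,fx=6,fy=6,interpolation=2)[...,::-1],alpha=1.2,beta=15))
```

```text
(no output)
```

View pics/e.png

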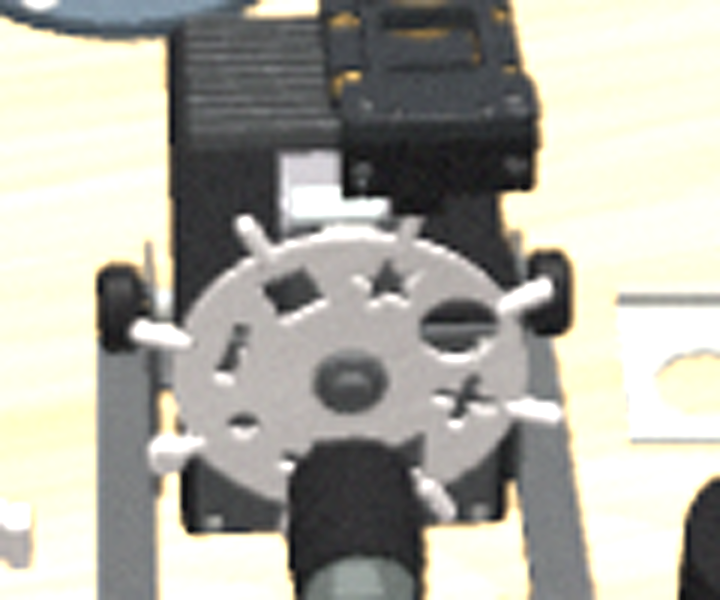

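The tip rides on the star tab's end, with the wheel held at about -0.3 rad, so it has to go lower. I'll lift, go back and go down another 9 mm.

```bash
python3 -m handwheel '[[0,0,-0.05,0],[0,0,-0.1,0],[-0.1,0,-0.1,0],[-0.2,0,-0.1,0],[-0.2,0,-0.1,0],[-0.2,0,-0.05,0],[-0.2,0,-0.01,0],[-0.2,0,0.01,0],[-0.2,0,0.02,0],[-0.2,0,0.03,0],[-0.2,0,0.03,0]]'
python3 to.py 85 -10 237;python3 wh.py
```

```text
time: 10.55
position: [0.5897, -0.0701, 0.2265]
tool_rot: [0.777, 0.629, -0.0, -0.0]
ft_force: [0.1, 0.5, -0.0]
grip_width: 0.0005
grip_force: 0.0
t 10.55 loc [ 85.4 -34.8 226.5] F [ 0.1   0.46 -0.04] rows [ 0.0825 -0.0011 -0.0349] yaw err 1.5680020197553926
turn 0.0 wheel 2.356194490192345 corr 0.9985304739165649
```

```bash
python3 -m handwheel '[[0.02,0,0,0],[0.04,0,0,0],[0.05,0,0,0],[0.06,0,0,0],[0.07,0,0,0],[0.08,0,0,0],[0.09,0,0,0],[0.1,0,0,0],[0.11,0,0,0],[0.12,0,0,0]]'
python3 to.py 85 23 237; python3 wh.py
```

```text
time: 11.43
position: [0.5973, -0.0347, 0.2267]
tool_rot: [0.777, 0.629, 0.0, -0.0]
ft_force: [0.1, -0.7, -0.7]
grip_width: 0.001
grip_force: 0.6
t 11.4333 loc [ 85.3   1.5 226.7] F [ 0.1  -0.67 -0.69] rows [ 0.0718 -0.0009 -0.0344] yaw err 1.5684918284893148
turn -0.20943951023931953 wheel 2.1467549799530254 corr 0.9356619404355229
```

```bash
python3 -m handwheel '[[0.01,0,0,0],[0.02,0,0,0],[0.03,0,0,0],[0.04,0,0,0],[0.05,0,0,0],[0.06,0,0,0],[0.07,0,0,0],[0.075,0,0,0],[0.075,0,0,0],[0.075,0,0,0]]'
python3 to.py 85 23 237; python3 wh.py
```

```text
time: 12.32
position: [0.6019, -0.0131, 0.2269]
tool_rot: [0.777, 0.629, -0.0, 0.0]
ft_force: [0.8, 0.1, -0.5]
grip_width: 0.0001
grip_force: 0.0
t 12.3167 loc [ 85.3  23.6 226.9] F [ 0.83  0.12 -0.52] rows [-0.002  -0.0011 -0.0337] yaw err 1.5680043915538207
turn -0.789761486527434 wheel 1.5664330036649108 corr 0.7164803068607807
```

One click done (1.57). The next one:

```bash
python3 -m handwheel '[[0,0,-0.05,0],[0,0,-0.12,0],[-0.1,0,-0.12,0],[-0.195,0,-0.12,0],[-0.195,0,-0.12,0],[-0.195,0,-0.06,0],[-0.195,0,-0.02,0],[-0.195,0,0,0],[-0.195,0,0,0]]'
python3 to.py 85 -10 237;python3 wh.py
```

```text
time: 13.12
position: [0.5886, -0.07, 0.2252]
tool_rot: [0.777, 0.629, -0.001, -0.002]
ft_force: [0.0, 1.4, 0.2]
grip_width: 0.0007
grip_force: 0.0
t 13.1167 loc [ 84.3 -34.9 225.2] F [0.05 1.37 0.16] rows [ 0.0829  0.0024 -0.0395] yaw err 1.5685250624698557
turn -0.789761486527434 wheel 1.5664330036649108 corr 0.7179296412714569
```

```bash
python3 -m handwheel '[[0.02,0,0,0],[0.04,0,0,0],[0.05,0,0,0],[0.06,0,0,0],[0.07,0,0,0],[0.08,0,0,0],[0.09,0,0,0],[0.1,0,0,0],[0.11,0,0,0],[0.12,0,0,0],[0.13,0,0,0],[0.14,0,0,0],[0.15,0,0,0],[0.16,0,0,0],[0.17,0,0,0],[0.18,0,0,0],[0.19,0,0,0],[0.195,0,0,0],[0.195,0,0,0],[0.195,0,0,0]]'
python3 to.py 85 23 237; python3 wh.py
```

```text
time: 14.83
position: [0.602, -0.0131, 0.2269]
tool_rot: [0.777, 0.629, 0.0, 0.0]
ft_force: [0.0, -0.5, 0.4]
grip_width: 0.0006
grip_force: 0.0
t 14.8333 loc [ 85.3  23.6 226.9] F [ 0.05 -0.46  0.36] rows [-0.002  -0.0012 -0.0337] yaw err 1.568019982076488
turn -1.5184364492350666 wheel 0.8377580409572782 corr 0.6486956683898726
```

```bash
python3 -m handwheel '[[0,0,-0.05,0],[0,0,-0.12,0],[-0.1,0,-0.12,0],[-0.185,0,-0.12,0],[-0.185,0,-0.12,0],[-0.185,0,-0.06,0],[-0.185,0,-0.02,0],[-0.185,0,0,0],[-0.185,0,0,0]]'
python3 to.py 85 -10 237;python3 wh.py
```

```text
time: 15.63
position: [0.5893, -0.067, 0.2252]
tool_rot: [0.777, 0.629, -0.001, -0.002]
ft_force: [0.2, 0.7, 0.5]
grip_width: 0.0003
grip_force: 0.0
t 15.6333 loc [ 84.3 -31.8 225.2] F [0.23 0.72 0.52] rows [ 0.0726  0.0024 -0.0394] yaw err 1.568527013849276
turn -1.5184364492350666 wheel 0.8377580409572782 corr 0.6473292299690153
```

Run:
```python
from h import *
f=vision.camera("scene")["frame"]
cv2.imwrite("pics/g.png",cv2.resize(f[205:305,230:350],None,fx=6,fy=6,interpolation=2)[...,::-1])
for n in("scene",):
  for l in("bead_tab","open_hole"): print(l,[(np.round(x["point"],1).tolist(),round(x["conf"],2)) for x in vision.look_for(n,l)[:2]])
```

```text
bead_tab [([262.0, 287.5], 0.65), ([261.7, 348.5], 0.61)]
open_hole [([263.4, 285.8], 0.92)]
```

View pics/g.png

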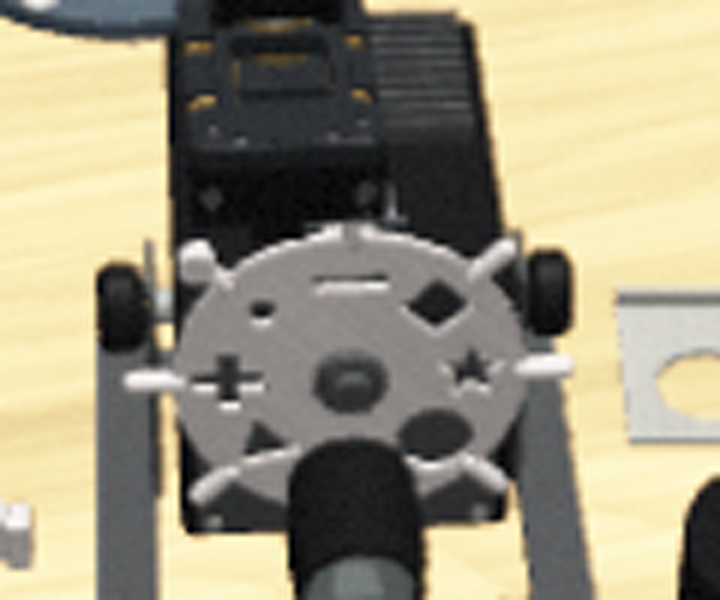

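The picture shows the bead at the upper left (195,262) and the open hole at the lower right (435,432). One click remains.

```bash
python3 -m handwheel '[[0.02,0,0,0],[0.03,0,0,0],[0.04,0,0,0],[0.05,0,0,0],[0.06,0,0,0],[0.07,0,0,0],[0.08,0,0,0],[0.09,0,0,0],[0.1,0,0,0],[0.11,0,0,0],[0.12,0,0,0],[0.13,0,0,0],[0.14,0,0,0],[0.15,0,0,0],[0.16,0,0,0],[0.17,0,0,0],[0.18,0,0,0],[0.185,0,0,0],[0.185,0,0,0],[0.185,0,0,0]]'
python3 to.py 85 23 237; python3 wh.py
```

```text
time: 17.5
position: [0.6019, -0.0131, 0.2268]
tool_rot: [0.777, 0.629, 0.0, 0.0]
ft_force: [-0.3, -0.4, -1.0]
grip_width: 0.0006
grip_force: 0.0
t 17.5 loc [ 85.3  23.6 226.8] F [-0.29 -0.36 -1.04] rows [-0.002  -0.0011 -0.0338] yaw err 1.5680571417340763
turn -2.273291350722614 wheel 0.08290313946973082 corr 0.47768837492669536
```

```bash
python3 -m handwheel '[[0,0,-0.05,0],[0,0,-0.15,0],[0,0,-0.3,0],[0,0,-0.4,0],[0,0,-0.4,0],[0.2,0.1,-0.4,0],[0.5,0.2,-0.4,0],[0.5,0.2,-0.4,0],[0.5,0.2,-0.4,0],[0.5,0.2,-0.4,0],[0.5,0.2,-0.4,0],[0.5,0.2,-0.4,0]]'
python3 wh.py
python3 - <<'E'
from to import *
c=vision.camera("scene");f=c["frame"]
# the fresh bead: brightness along the ring of tabs (r=90), and frame change round bystanders
a=cv2.imread("pics/scene.png")[...,::-1]
for k in range(8):
    t=k*np.pi/4;u=proj(c,W((85,-90*np.sin(t),157+90*np.cos(t))))
    g=cv2.cvtColor(cv2.resize(f,None,fx=2,fy=2),cv2.COLOR_RGB2GRAY);x,y=(u*2).astype(int);print(k,np.round(u),(g[y-9:y+10,x-9:x+10]>150).sum())
for l in("hook_clamp","tape_roll","pattern_holder","bead_tab"): print(l,[(np.round(x["point"]).tolist(),round(x["conf"],2)) for x in vision.look_for("scene",l)[:2]])
d=np.abs(f.astype(int)-a).sum(2);print("yoke front diff",(d[300:330,245:335]>120).sum(),"sides",(d[255:330,190:240]>120).sum(),(d[250:330,330:400]>120).sum())
E
```

```text
time: 18.55
position: [0.6914, 0.1207, 0.3461]
tool_rot: [0.777, 0.629, -0.001, -0.0]
ft_force: [-0.6, -0.8, -0.1]
grip_width: 0.0006
grip_force: 0.0
turn -2.273291350722614 wheel 0.08290313946973082 corr 0.47333870517715426
0 [288. 239.] 279
1 [262. 248.] 106
2 [253. 268.] 95
3 [264. 286.] 107
4 [288. 293.] 0
5 [312. 284.] 92
6 [323. 265.] 252
7 [313. 246.] 138
hook_clamp [([302.0, 221.0], 0.95)]
tape_roll [([296.0, 366.0], 0.89)]
pattern_holder [([262.0, 349.0], 0.63)]
bead_tab [([264.0, 288.0], 0.92)]
yoke front diff 0 sides 0 0
```

Run:
```python
from to import *
c=vision.camera("scene");th=np.arange(0,2*np.pi,np.pi/720);rs=np.arange(78,92,2)
M=np.array([[proj(c,W((88,-r*np.sin(t),157+r*np.cos(t)))) for t in th] for r in rs]).astype(np.float32)
S=lambda f:cv2.remap(f,M,None,cv2.INTER_LINEAR).mean(2)
A=S(cv2.imread("pics/scene.png")[...,::-1]);B=S(c["frame"])
# plain tabs at 90deg right/left and upper left/right: local shift, new against old at same place
for t0 in (45,90,270,315):
    i=int(t0*4);w=np.arange(-60,60);b=B[:5,(i+w)%1440]
    s=[np.corrcoef(A[:5,(i+w-k)%1440].ravel(),b.ravel())[0,1] for k in range(-50,51)];k=np.argmax(s);print(t0,"shift rad",(k-50)*np.pi/720,round(s[k],3))
```

```text
45 shift rad 0.0 0.999
90 shift rad 0.0 0.999
270 shift rad 0.0 1.0
315 shift rad 0.0 0.996
```

The tabs stand exactly where they did at rest at the start, so the wheel sits in its click. Nothing else has moved, and the arm is clear.

```bash
python3 -c "
from rig import job
print(job.hand_in())"
```

```text
the job is handed in; nothing more can be done
None
```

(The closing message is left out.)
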